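Feel along a glued curved rail

ROBOT

A 6-joint arm with a two-finger parallel gripper is mounted at the origin on the work surface. World frame = base frame: x ahead of the robot, y to its left, z up, the work surface at z = 0. Lengths are in m, angles in rad, forces in N, time in s.
With the tool pointing down it reaches from about 0.3 to 0.875 m from the base axis. Payload 6.4 kg.
Tool frame: the origin (TCP) lies on the centre line of the jaws, within the pads' length; the fingertips stand 22 mm ahead of it and the grasp point (between the pads) lies 3 mm ahead of it; z points along the fingers, y is the line along which they close (so a half turn about z gives the same grasp; the last joint's range is limited). The gripper opens to 85 mm and grips with 20 to 120 N. Pads are 22 mm wide; open, the fingers measure 114 mm over their backs; the gripper's body (76 mm by 85 mm) begins 54 mm behind the grasp point. The pads swing forward as they close: fully open they stand 13 mm farther back than shut.
Start: joints at [-1.354, 0.181, 1.607, -0, 1.354, -0.206], TCP at [0.236, -0.524, 0.253] pointing down, gripper open.
Joint ranges: [-2.99, 2.99], [-0.89, 2.07], [0.3, 2.58], [-1.14, 4.28], [0, 2.63], [-3.12, 3.12]. Speed limits (rad/s): [2.57, 2.57, 3.01, 3.14, 3.14, 3.14].

INTERFACE

Orientations are given as a rotation vector (axis times angle).
In Python, from cell import manip gives the robot as it stands.
- The arm moves only by the tool jog_arm, never from a script. Its argument "deltas" is a list of rows, each a list of 7 numbers: the opening in per cent of the stroke, from 0 (shut) to 100 (fully open), then the shift along the tool's x, y, z in m, then the turn, a rotation vector about the tool's x, y, z in rad. A call has 1 to 5 rows; each row shifts and turns the commanded pose from where the row before left it, along the tool's axes as they then stand; what a row does not reach is not made up. A row lasts 1/8 s, in which the tool goes at most 62.5 mm and 10.7 degrees, less where a joint would pass 70% of its speed; a pose out of reach is approached as far as the arm can. A call is refused whole if a number of a shift passes 0.0625 or a number of a turn 0.188, either way. A call with a gripper value outside its range is refused whole. The fingers move at their own pace and stop on an object; "newtons" is the grip in N (left out, the last holds). Time passes only in rows, so rows that do not move let the fingers close. It gives the time, the measured TCP pose, the force, the opening and the grip force at its end, in the units of the state.
- manip.observe(): the state, without advancing time (a new reading comes with each control period).
- manip.grab_frame(name): name is "scene" or "top"; returns a dict with "image" (384x512x3 uint8, red, green, blue), "depth" (384x512 float32, m along the optical axis (not along the pixel's ray), 0 where there is no reading), "mtx" (3x3 intrinsics, pixels), "view" (4x4, takes a point from world to camera coordinates). Camera axes: x right, y up, looking along -z (the intrinsics and any distortion apply to the point x, -y, -z); pixel columns grow to the right and rows downward; lengths in m; the calibration is good to about 2 mm. A picture is of the moment at which its call begins.
- manip.hand_in(): hands the job in; it is judged then, once.
The state is a dict: "time": time; "qpos": joint angles; "joint_velocities": joint speeds; "effort": joint torques, N m; "ee_pos": TCP position; "eef_rot": TCP orientation; "force": force on the tool from outside, world axes, zero at the start; "moment": the same for the moment, N m; "grip_width": finger opening in m; "gripper_force": force on a finger pad.
Only numpy, scipy, OpenCV 4.12 (cv2) and the standard library are available. Lean on these libraries where they do the work, as an engineer would, in place of code of your own. Each camera call takes 0.05 s, during which the arm holds its last target. There are 200 camera calls.

TASK

Feel the glued-up curved wooden rail for proud joints: with closed fingertips, stroke lightly along its top from the end beside the green bench dog to the end beside the orange one, touching all five pieces in turn without lifting off on the way, then move clear. Stay light enough that the sprung bed under the rail is never pushed right down to its stop. Only touch the rail: do not shift or lift it, and leave the dogs and everything else on the bench where they are.

Things in the scene. Friction and masses are not known exactly. Their poses are not given: they have to be found in the camera images.
- rail: loose curved wooden rail flat on the sprung bed, 40 mm wide, 24 mm thick, 0.35 kg: an arc of centreline radius 250 mm spanning 1.10 rad (275 mm long). Origin: mid-length, on the centreline, on its underside. x points to the convex side, y along the rail towards piece1, z up; the arc's centre is at x = -250 mm, y = 0. Its flat top is 24 mm above the origin
- piece1: piece 1 of 5 glued in a row along the top of the rail, numbered from the rail's +y end, light wood, 55 mm along the curve, 40 mm wide; no steps between pieces. Origin: centre of its top face. y runs along the curve towards the +y end, x outwards, z up
- piece2: piece 2 of 5 glued in a row along the top of the rail, numbered from the rail's +y end, dark brown wood, 55 mm along the curve, 40 mm wide; no steps between pieces. Origin: centre of its top face. y runs along the curve towards the +y end, x outwards, z up
- piece3: piece 3 of 5 glued in a row along the top of the rail, numbered from the rail's +y end, light wood, 55 mm along the curve, 40 mm wide; no steps between pieces. Origin: centre of its top face. y runs along the curve towards the +y end, x outwards, z up
- piece4: piece 4 of 5 glued in a row along the top of the rail, numbered from the rail's +y end, dark brown wood, 55 mm along the curve, 40 mm wide; no steps between pieces. Origin: centre of its top face. y runs along the curve towards the +y end, x outwards, z up
- piece5: piece 5 of 5 glued in a row along the top of the rail, numbered from the rail's +y end, light wood, 55 mm along the curve, 40 mm wide; no steps between pieces. Origin: centre of its top face. y runs along the curve towards the +y end, x outwards, z up
- bed (a joint): how far the sprung bed under the rail is pressed down, m: 0 is fully up, 0.018 is its bottom stop. It starts to sink at about 2 N on the rail and takes about 0.35 N more per mm, level wherever it is pressed
- bed_seat (a point): point of the bed's upper face right under the rail's origin; moves down with the bed; same axes as the rail. The bed is a 170 x 340 mm white board over a grey base plate; its upper face is 42 mm above the bench when up. Low dowels (12 mm high, so 12 mm below the rail's top) stand on it close around the rail
- dog_green: loose green plastic bench dog standing on the bench 70 to 100 mm beyond the rail's end where the stroke starts (either end); 40 mm diameter, 35 mm high; origin at the centre of its underside
- dog_orange: loose orange plastic bench dog, same size, beyond the end where the stroke finishes; origin at the centre of its underside
- sanding_block: loose cork sanding block with red sole, 57 x 102 x 30 mm, on the bench; origin at the centre of its underside; leave alone
- glue: loose yellow glue bottle, 48 mm diameter, 100 mm high; origin at the centre of its underside; leave alone
- tape_measure: loose yellow and black tape measure, 70 x 37 x 60 mm; origin at the centre of its underside; leave alone
- ear_defenders: loose ear defenders with orange cups and black band, about 170 x 155 x 72 mm; origin under the point between the cups; leave alone
- screwdriver: loose screwdriver lying on the bench; leave alone
There are look-alikes about, which are no part of the job. Of the things shaped like the dog_green, the green one is meant.

How it is judged:
By the outcome, as a careful person would: the job done as asked, in the order asked, and still so for the second after the job is handed in, with the robot touching nothing.
It also fails if it takes over 45 s, if anything falls off the work surface, if the arm or the gripper's body presses on something with over 40 N, if the wrist force passes 120 N, or if a joint passes its speed limit or range.

## Working session

There is one attempt and no reset: what is moved stays moved. The work goes in short steps, Python scripts to look and compute and a tool call to move; the robot and the scene stay as the last step left them, time stands still between calls to the robot, and variables do not carry over. Pictures are saved under pics/ and viewed, at most 10 in all, crops included, and the job is handed in when it is done.

Besides the shell and the picture viewer there is one more tool, called after "Call:" in YAML: its name, and indented under it one key for each argument. jog_arm: Moves the arm, as the interface text tells. Its arguments: {"type":"object","properties":{"deltas":{"type":"array","items":{"type":"array","items":{"type":"number"}}},"newtons":{"type":"number"}},"required":["deltas"]}

```bash
mkdir -p pics; python3 - <<'E'
from cell import manip
import cv2,numpy as np
for n in("top","scene"):
    f=manip.grab_frame(n); np.savez(f"pics/{n}.npz",**f); cv2.imwrite(f"pics/{n}0.png",f["image"][:,:,::-1])
    print(n,f["mtx"].tolist(),np.round(f["view"],4).tolist())
print(manip.observe())
E
```

```text
top [[448.68982191817537, 0.0, 252.5158333702302], [0.0, 448.68982191817537, 189.3529111970268], [0.0, 0.0, 1.0]] [[0.0034, -1.0, 0.0027, -0.0416], [0.9778, 0.0039, 0.2093, -0.5808], [-0.2094, 0.0019, 0.9778, -1.3094], [0.0, 0.0, 0.0, 1.0]]
scene [[392.3116329130815, 0.0, 256.55763037041424], [0.0, 392.3116329130815, 193.20075841538812], [0.0, 0.0, 1.0]] [[-0.512, 0.8588, -0.0202, 0.3127], [-0.5602, -0.316, 0.7657, 0.2517], [0.6512, 0.4033, 0.6429, -1.7291], [0.0, 0.0, 0.0, 1.0]]
{'time': 0.1, 'qpos': array([-1.35431759e+00,  1.81479633e-01,  1.60794185e+00,  1.74866658e-05,
        1.35380721e+00, -2.06316007e-01]), 'joint_velocities': array([ 0.00041451, -0.00149861, -0.00388245, -0.00072991, -0.00148052,
        0.00153541]), 'effort': array([-1.27785511e-04, -4.45875943e+01, -3.52239096e+01, -1.97065829e-04,
        4.10004111e-03,  1.89107192e-05]), 'ee_pos': array([ 0.23583555, -0.52388404,  0.25245062]), 'eef_rot': array([-3.07005817e+00, -6.58839888e-01, -1.37530701e-05]), 'force': array([0.43428581, 0.10522382, 0.71808289]), 'moment': array([0.00836142, 0.07205725, 0.04248376]), 'gripper_force': 0.0, 'grip_width': 0.08547657730139474}
```

View pics/top0.png

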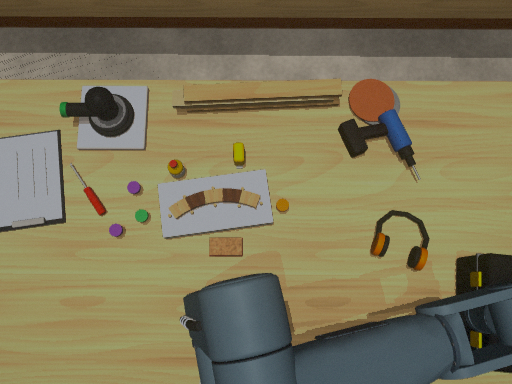

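View pics/scene0.png

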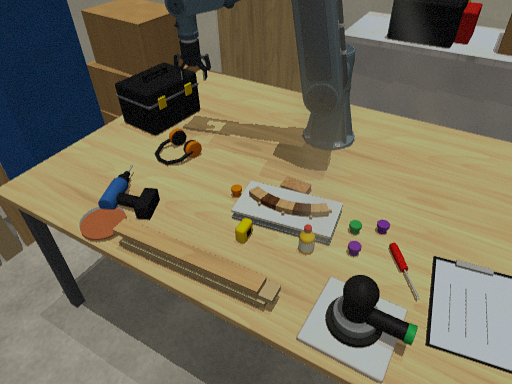

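The top view shows the rail as an arc from about (172,208) to (258,200), convex away from the robot. The green dog is at (141,216) on its left and the orange dog at (283,205) on its right. Next I measure the rail's top face on the z = 0.066 plane.

```bash
cat > h.py <<'E'
import numpy as np,cv2
from scipy.optimize import least_squares
def cast(f,uv,z):
    V=f["view"];R=V[:3,:3];t=V[:3,3];c=-R.T@t
    uv=np.atleast_2d(uv).astype(float)
    d=np.c_[uv,np.ones(len(uv))]@np.linalg.inv(f["mtx"]).T*[1,-1,-1]@R
    return c+d*((z-c[2])/d[:,2])[:,None]
def proj(f,p):
    q=(np.atleast_2d(p)@f["view"][:3,:3].T+f["view"][:3,3])*[1,-1,-1]@f["mtx"].T
    return q[:,:2]/q[:,2:]
def rail(f,name,out):
    im=f["image"];hsv=cv2.cvtColor(im,cv2.COLOR_RGB2HSV)
    C={"top":(150,165,285,240),"scene":(225,175,350,245)}[name]
    w=((hsv[...,1]<45)&(hsv[...,2]>120)).astype(np.uint8);m0=np.zeros_like(w);m0[C[1]:C[3],C[0]:C[2]]=1;w*=m0
    n,l,s,_=cv2.connectedComponentsWithStats(w);k=1+s[1:,4].argmax();w=(l==k).astype(np.uint8)
    hull=cv2.convexHull(np.argwhere(w)[:,::-1].copy());h=cv2.fillConvexPoly(np.zeros_like(w),hull,1);h=cv2.erode(h,np.ones((3,3)))
    m=(h>0)&(hsv[...,1]>70)
    n,l,s,_=cv2.connectedComponentsWithStats(cv2.morphologyEx(m.astype(np.uint8),cv2.MORPH_OPEN,np.ones((3,3))));m=l==1+s[1:,4].argmax()
    P=cast(f,np.argwhere(m)[:,::-1],.066)[:,:2]
    o=im.copy();o[m]=o[m]//2+[0,127,0];cv2.imwrite(out,cv2.resize(o[C[1]:C[3],C[0]:C[2],::-1],None,fx=5,fy=5,interpolation=0))
    # arc centre, R=250 known: pixels are spread evenly about the centreline
    r=least_squares(lambda c:np.linalg.norm(P-c,axis=1)-.2505,P.mean(0)-[.25,0]).x
    a=np.arctan2(*(P-r).T[::-1]);rr=np.linalg.norm(P-r,axis=1)
    print(name,"n",len(P),"centre",r.round(4),"ang",np.percentile(a,[.5,50,99.5]).round(3),"r",np.percentile(rr,[1,99]).round(4))
    return m
E
python3 - <<'E'
from h import *
for n in("top","scene"):
    f=dict(np.load(f"pics/{n}.npz"));m=rail(f,n,f"pics/m_{n}.png")
    hsv=cv2.cvtColor(f["image"],cv2.COLOR_RGB2HSV)
    d=f["depth"]; vu=np.argwhere(m); 
    if d is not None:
        uv=vu[:,::-1]; z=d[m]; q=np.c_[uv,np.ones(len(uv))]@np.linalg.inv(f["mtx"]).T*[1,-1,-1]*z[:,None]; p=(q-f["view"][:3,3])@f["view"][:3,:3]; print("z pct",np.percentile(p[:,2],[5,50,95]).round(4))
    for nm,lo,hi in(("green",60,85),("orange",8,17)):
        mm=((hsv[...,0]>=lo)&(hsv[...,0]<=hi)&(hsv[...,1]>180)).astype(np.uint8)
        k,l,s,c=cv2.connectedComponentsWithStats(mm)
        for i in range(1,k):
            if 40<s[i,4]<400: print(n,nm,c[i].round(1),cast(f,c[i],.03).round(3)[0])
a=cv2.imread("pics/m_top.png");b=cv2.imread("pics/m_scene.png");w=max(a.shape[1],b.shape[1]);pad=lambda i:np.pad(i,((0,0),(0,w-i.shape[1]),(0,0)))
c=np.vstack([pad(a),pad(b)]);cv2.imwrite("pics/m1.png",cv2.resize(c,(int(c.shape[1]*.8),int(c.shape[0]*.8))));print(c.shape)
E
```

```text
top n 1238 centre [0.313  0.0434] ang [-0.4    0.149  0.686] r [0.2289 0.2725]
z pct [0.0603 0.0664 0.0711]
top orange [30.7 20.1] [1.173 0.716 0.03 ]
top orange [53.5 20.9] [1.17  0.638 0.03 ]
top orange [181.8  21.1] [1.171 0.203 0.03 ]
top orange [444.6  22.6] [ 1.17  -0.691  0.03 ]
top orange [499.5  22.2] [ 1.173 -0.878  0.03 ]
top orange [377.4 244.1] [ 0.418 -0.421  0.03 ]
top orange [421.2 259.3] [ 0.373 -0.551  0.03 ]
scene n 1014 centre [0.3204 0.0513] ang [-0.441  0.162  0.688] r [0.2208 0.2788]
z pct [0.051  0.0658 0.0693]
scene green [409.8 333.6] [0.797 0.552 0.03 ]
scene orange [172.9 133.9] [ 0.354 -0.577  0.03 ]
scene orange [193.  148.7] [ 0.404 -0.428  0.03 ]
scene orange [236.2 192.5] [ 0.552 -0.118  0.03 ]
(725, 675, 3)
```

View pics/m1.png

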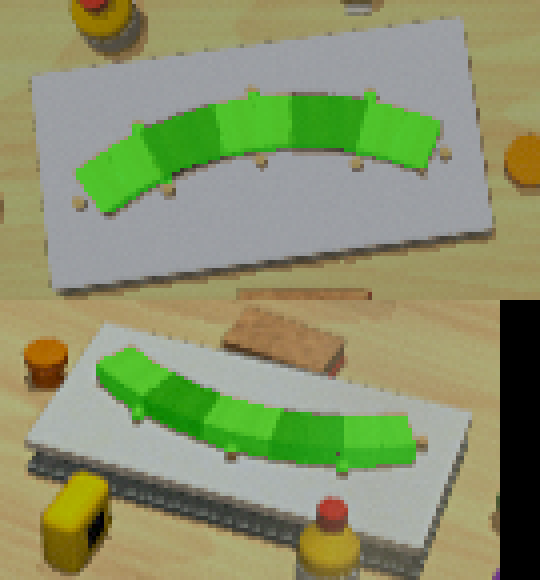

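Both masks cover the rail. In the top view its top face fits an arc centred at (0.313, 0.043), running from 0.69 rad on the green side to −0.40 rad. That matches the given span of 1.10 rad, radius of 250 mm and height of 66 mm. I'll close the fingers, square the tool and cross over high.

Call:
jog_arm:
  deltas:
    - [0,0,0,0,0,0,0.141]
    - [0,0,0,0,0,0,0.141]
    - [0,0,0,0,0,0,0.141]
    - [0,0.0215,-0.056,0,0,0,0]
    - [0,0.0215,-0.056,0,0,0,0]
  newtons: 20

```text
time: 0.72
ee_pos: [0.279, -0.411, 0.2525]
eef_rot: [-3.14, 0.003, 0.0]
force: [0.8, -0.3, -0.1]
grip_width: 0.0001
gripper_force: 0.0
```

Call:
jog_arm:
  deltas:
    - [0,0.0215,-0.056,0,0,0,0]
    - [0,0.0215,-0.056,0,0,0,0]
    - [0,0.0215,-0.056,0,0,0,0]
    - [0,0.0215,-0.056,0,0,0,0]
    - [0,0.0215,-0.056,0,0,0,0]

```text
time: 1.35
ee_pos: [0.3867, -0.1305, 0.2533]
eef_rot: [3.141, -0.001, 0.001]
force: [1.5, -0.7, 0.5]
grip_width: 0.0002
gripper_force: 0.0
```

Call:
jog_arm:
  deltas:
    - [0,0.0215,-0.056,0,0,0,0]
    - [0,0.0215,-0.056,0,0,0,0]
    - [0,0.0215,-0.056,0,0,0,0]
    - [0,0.0215,-0.056,0,0,0,0]
    - [0,0,0,0,0,0,0]

```text
time: 1.98
ee_pos: [0.4727, 0.0953, 0.2528]
eef_rot: [-3.141, -0.009, 0.001]
force: [-0.5, -0.2, -0.8]
grip_width: -0.0001
gripper_force: 0.0
```

Call:
jog_arm:
  deltas:
    - [0,0.02,-0.05,0,0,0,0]
    - [0,0.02,-0.049,0,0,0,0]
    - [0,0,0,0.06,0,0,0]
    - [0,0,0,0.06,0,0,0]
    - [0,0,0,0,0,0,0]

```text
time: 2.6
ee_pos: [0.5082, 0.1891, 0.1283]
eef_rot: [3.14, -0.001, -0.019]
force: [-0.2, 0.3, 0.6]
grip_width: 0.0
gripper_force: 0.0
```

```bash
python3 - <<'E'
from h import *
from cell import manip
f=manip.grab_frame("scene");g=manip.grab_frame("top");s=manip.observe();print(s["ee_pos"],s["force"])
C=np.array([.313,.0434]);out=[]
for n,im in(("s",f),("t",g)):
    o=cv2.resize(im["image"],None,fx=4,fy=4)
    for a in np.linspace(.646,-.354,11):
        p=proj(im,[*(C+.25*np.array([np.cos(a),np.sin(a)])),.066])[0];cv2.circle(o,tuple(int(v) for v in 4*p+2),3,(255,0,0),-1)
    c=proj(im,[.49,.06,.066])[0]*4;x,y=map(int,c);out.append(o[y-150:y+150,x-330:x+330,::-1])
cv2.imwrite("pics/near.png",np.vstack(out))
E
```

```text
[0.51318211 0.18989    0.13445738] [1.13562015 1.06552974 0.1947681 ]
```

View pics/near.png

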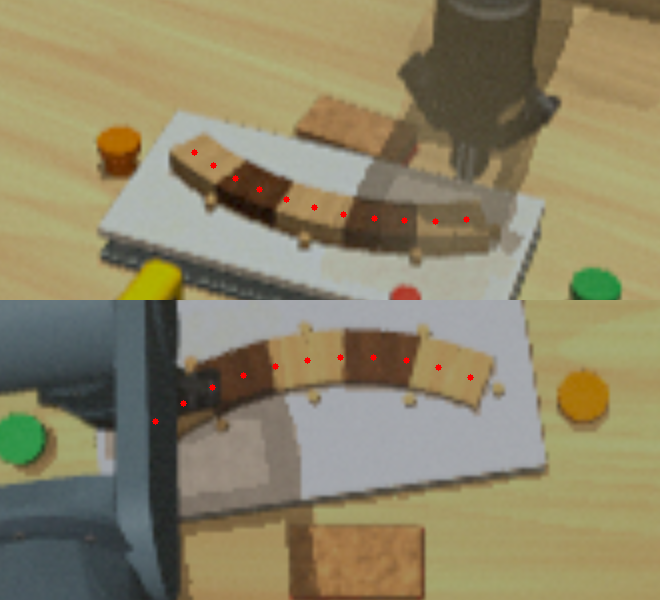

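The predicted centreline (red dots) lies on the rail in both views, and its first dot is near the end of piece1, about (466,219) in the upper crop. I'll come down slowly.

Call:
jog_arm:
  deltas:
    - [0,0,-0.003,0.015,0,0,0]
    - [0,0,0,0.01,0,0,0]
    - [0,0,0,0,0,0,0]
    - [0,0,0,0,0,0,0]

```text
time: 3.2
ee_pos: [0.5128, 0.1936, 0.1087]
eef_rot: [-3.142, 0.0, -0.001]
force: [-0.4, 1.3, -0.0]
grip_width: 0.0001
gripper_force: 0.0
```

Call:
jog_arm:
  deltas:
    - [0,0,0,0,0,0,0]

```text
time: 3.32
ee_pos: [0.5129, 0.1936, 0.1087]
eef_rot: [-3.142, 0.0, -0.001]
force: [1.1, 0.3, -0.4]
grip_width: -0.0002
gripper_force: 0.0
```

Call:
jog_arm:
  deltas:
    - [0,0,0,0.008,0,0,0]
    - [0,0,0,0.006,0,0,0]
    - [0,0,0,0.004,0,0,0]
    - [0,0,0,0.002,0,0,0]
    - [0,0,0,0.002,0,0,0]

```text
time: 3.95
ee_pos: [0.5124, 0.1935, 0.0863]
eef_rot: [3.141, -0.0, -0.001]
force: [-1.9, -0.5, 4.3]
grip_width: -0.0003
gripper_force: 1.5
```

Call:
jog_arm:
  deltas:
    - [0,0,0,0.001,0,0,0]
    - [0,0,0,0.001,0,0,0]
    - [0,0,0,0.001,0,0,0]
    - [0,0,0,0,0,0,0]
    - [0,0,0,0,0,0,0]

```text
time: 4.58
ee_pos: [0.5126, 0.1936, 0.0834]
eef_rot: [-3.142, 0.0, -0.0]
force: [-2.7, -0.6, 3.1]
grip_width: -0.0002
gripper_force: 1.8
```

Call:
jog_arm:
  deltas:
    - [0,0,0,0,0,0,0]

```text
time: 4.7
ee_pos: [0.5126, 0.1936, 0.0834]
eef_rot: [-3.142, 0.0, -0.0]
force: [-1.5, -0.5, 2.7]
grip_width: -0.0001
gripper_force: 1.8
```

The fingertips are on the rail at about 3 N, with the bed down about 4 mm. I'll stroke along the arc now.

Call:
jog_arm:
  deltas:
    - [0,0.0073,0.0102,0.0005,0,0,0]
    - [0,0.0068,0.0105,0.0005,0,0,0]
    - [0,0.0062,0.0108,0,0,0,0]
    - [0,0.0057,0.0111,0,0,0,0]
    - [0,0.0051,0.0114,0,0,0,0]

```text
time: 5.32
ee_pos: [0.5442, 0.1386, 0.0823]
eef_rot: [-3.141, 0.001, -0.0]
force: [-1.6, 3.1, 4.3]
grip_width: -0.0002
gripper_force: 2.0
```

Call:
jog_arm:
  deltas:
    - [0,0.0045,0.0116,0,0,0,0]
    - [0,0.0039,0.0119,0,0,0,0]
    - [0,0.0033,0.012,0,0,0,0]
    - [0,0.0027,0.0122,0,0,0,0]
    - [0,0.0021,0.0123,0,0,0,0]

```text
time: 5.95
ee_pos: [0.5603, 0.0788, 0.0823]
eef_rot: [-3.142, 0.0, -0.0]
force: [-0.7, 2.2, 4.3]
grip_width: 0.0003
gripper_force: 2.0
```

Call:
jog_arm:
  deltas:
    - [0,0.0015,0.0124,0,0,0,0]
    - [0,0.0009,0.0125,0,0,0,0]
    - [0,0.0003,0.0125,0,0,0,0]
    - [0,-0.0004,0.0125,0,0,0,0]
    - [0,-0.001,0.0125,0,0,0,0]

```text
time: 6.58
ee_pos: [0.5614, 0.0163, 0.0823]
eef_rot: [3.142, -0.0, 0.0]
force: [0.6, 2.7, 4.4]
grip_width: -0.0
gripper_force: 2.0
```

Call:
jog_arm:
  deltas:
    - [0,-0.0016,0.0124,0,0,0,0]
    - [0,-0.0022,0.0123,0,0,0,0]
    - [0,-0.0028,0.0122,0,0,0,0]
    - [0,-0.0034,0.012,0,0,0,0]
    - [0,0,0,0,0,0,0]

```text
time: 7.2
ee_pos: [0.5511, -0.0334, 0.0823]
eef_rot: [3.14, -0.002, -0.001]
force: [-0.9, -3.0, 4.2]
grip_width: -0.0001
gripper_force: 2.0
```

Call:
jog_arm:
  deltas:
    - [0,-0.002,0.006,0,0,0,0]
    - [0,-0.002,0.005,0,0,0,0]
    - [0,0,0,0,0,0,0]
    - [0,0,0,-0.003,0,0,0]
    - [0,0,0,-0.005,0,0,0]

```text
time: 7.82
ee_pos: [0.547, -0.0427, 0.09]
eef_rot: [-3.141, 0.0, 0.002]
force: [0.2, -1.5, -0.6]
grip_width: -0.0002
gripper_force: 0.0
```

Call:
jog_arm:
  deltas:
    - [0,0,0,-0.02,0,0,0]
    - [0,0,0,-0.05,0,0,0]
    - [0,0,0,-0.06,0,0,0]
    - [0,0,0.04,-0.03,0,0,0]
    - [0,-0.02,0.055,0,0,0,0]

```text
time: 8.45
ee_pos: [0.5292, -0.1383, 0.2539]
eef_rot: [3.139, 0.005, 0.009]
force: [0.7, -1.3, -0.4]
grip_width: 0.0003
gripper_force: 0.0
```

Call:
jog_arm:
  deltas:
    - [0,-0.02,0.055,0,0,0,0]
    - [0,-0.02,0.055,0,0,0,0]
    - [0,-0.02,0.055,0,0,0,0]
    - [0,0,0,0,0,0,0]
    - [0,0,0,0,0,0,0]

```text
time: 9.07
ee_pos: [0.4671, -0.3021, 0.2498]
eef_rot: [-3.14, 0.001, 0.001]
force: [0.6, 0.6, 0.7]
grip_width: 0.0001
gripper_force: 0.0
```

```bash
python3 - <<'E'
from h import *
from cell import manip
fs={n:manip.grab_frame(n) for n in("top","scene")}
for n in fs: rail(dict(np.load(f"pics/{n}.npz")),n,"pics/x.png"); rail(fs[n],n,"pics/y.png")
print(manip.observe()["ee_pos"])
cv2.imwrite("pics/end.png",fs["top"]["image"][:,:,::-1])
E
```

```text
top n 1238 centre [0.313  0.0434] ang [-0.4    0.149  0.686] r [0.2289 0.2725]
top n 1227 centre [0.3132 0.0436] ang [-0.401  0.149  0.685] r [0.2295 0.2723]
scene n 1014 centre [0.3204 0.0513] ang [-0.441  0.162  0.688] r [0.2208 0.2788]
scene n 1007 centre [0.3203 0.0518] ang [-0.443  0.16   0.686] r [0.2207 0.2792]
[ 0.4677311  -0.301233    0.25002108]
```

View pics/end.png

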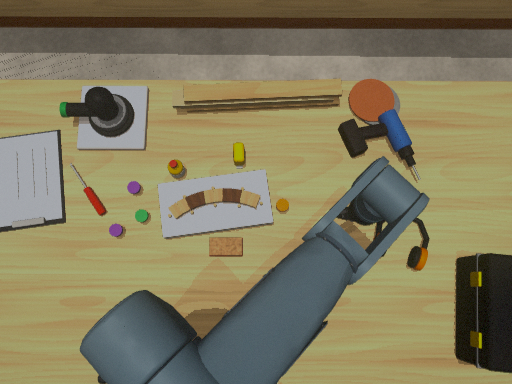

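The rail (170–260, 190–215) and both dogs (141,216 and 283,205) are where they were, to within 1 mm for the rail. The arm is clear of everything, so I'm handing in.

```bash
python3 -c "
from cell import manip
print(manip.hand_in())"
```

```text
the job is handed in; nothing more can be done
None
```

I stroked the rail from the green-dog end to the orange-dog end without lifting off, at about 4 N with the bed down only about 5 mm of its 18 mm; the rail and dogs stayed put, the arm is clear, and the job is handed in.

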